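Crank the sample vial in front of the reader

TASK

Slide the clear cover on the positioner's sloping panel all the way open and turn the handwheel under it until the vial on top stands centred in front of the reader's snout (within 3 mm). Then slide the cover fully shut again. Move the vial only by the wheel, never touching it or its carriage, and leave the glassware and other things around as they are.

Things in the scene. Friction and masses are not known exactly. Their poses are not given: they have to be found in the camera images.
- console: Sample positioner: a cream sheet-metal console fixed on the bench, 400 mm wide, 272 mm deep, sloped panel to the robot, flat deck 126 mm above the bench behind it. Origin on the bench under the panel's centre; x away from the robot, y to the left, z up. It spans x -71 to +201 mm and y -125 to +275 mm; the deck starts at x = +71 mm.
- panel_centre (a point): Point on the surface of the sloped panel, 85 mm above the bench. The panel is 165 mm long up the slope and rises 30 deg from level. Axes: x up the slope (away from the robot), y left along the panel, z out of the panel, square to it (30 deg from vertical, towards the robot). The handwheel turns about this z axis.
- wheel_centre (a point): On the handwheel's axis, 40 mm out from the panel, axes as panel_centre (does not turn). Plain dished steel wheel, no crank pin: its rim is a round wall 10 mm thick (radius 50 to 60 mm) from 10 to 46 mm above the panel, open inside down to a flat web at 16 mm and a hub of radius 14 mm up to 19 mm. Grip the rim with one finger inside, one outside; turn, let go, regrip.
- wheel (a joint): Handwheel angle (rad), limits -6 to 6, positive anticlockwise seen from outside the panel. It drives the vial's carriage by rack and pinion, 20 mm towards the console's +y (left) per rad. Stiff (about 0.5 N m), stays where it is left. Starts near 0.
- cover (a joint): How far (m) the clear cover has slid: 0 shut, centred over the wheel; 0.19 fully open. A clear plate 150 mm up the slope by 136 mm wide in an aluminium frame, its top 62 mm above the panel, skirts at its upper and lower edges on low rails. It slides along the panel's +y (left seen from the robot), about 3 N.
- cover_grip (a point): Point to grip on the cover's handle, a black bar in the middle of the cover: 14 mm thick along the sliding direction, 60 mm long up the slope, standing from 62 to 96 mm above the panel (square to it); the point is in its middle, 85 mm above the panel. Axes as panel_centre.
- vial (a point): Middle of the glass vial (22 mm diameter, white cap, top 73 mm above the deck) clipped in the carriage, 45 mm above the deck, on the vial's axis. Axes as the console.
- carriage: Aluminium block 58 x 44 x 16 mm with the vial, running along the console's y on two rods on the deck, 105 mm behind the console's origin; its own origin is on the deck under the vial's axis.
- snout (a point): Tip of the reader's snout, a dark steel tube (11 mm diameter) on a grey block 34 mm wide and 64 mm tall, fixed behind the carriage's track 46 to 66 mm left or right of its middle (a like block without snout is on the other side). It points forward (-x), 45 mm above the deck. Axes as the console: the vial is centred in front when its y in this frame is 0, 24 mm before the tip.
- jar: Bystander: white plastic jar with black cap, 58 mm diameter, 100 mm tall, standing right of the console; origin under its base.
- dropper0: Bystander: small glass dropper bottle, 26 mm diameter, 75 mm tall, standing in front of the console's left part; origin under its base.
- dropper1: Bystander: another such dropper bottle, beside it.
- dropper2: Bystander: another such dropper bottle, standing on the left end of the console's deck.
- beaker: Bystander: glass beaker, 72 mm diameter, 90 mm tall, left of the console; origin under its base.
- spatula: Bystander: spatula lying on the bench right of the console.

How it is judged:
By the outcome, as a careful person would: the job done as asked, in the order asked, and still so for the second after the job is handed in, with the robot touching nothing.
It also fails if it takes over 72 s, if anything falls off the work surface, if the arm or the gripper's body presses on something with over 40 N, if the wrist force passes 120 N, or if a joint passes its speed limit or range.

ROBOT

A 6-joint arm with a two-finger parallel gripper is mounted at the origin on the work surface. World frame = base frame: x ahead of the robot, y to its left, z up, the work surface at z = 0. Lengths are in m, angles in degrees, forces in N, time in s.
With the tool pointing down it reaches from about 0.25 to 0.725 m from the base axis. Payload 9.7 kg.
Tool frame: the origin (TCP) lies between the finger pads; the fingertips stand 19 mm ahead of it and the grasp point (between the pads) is the TCP; z points along the fingers, y is the line along which they close (so a half turn about z gives the same grasp; the last joint's range is limited). The gripper opens to 85 mm and grips with 20 to 120 N. Pads are 22 mm wide; open, the fingers measure 114 mm over their backs; the gripper's body (76 mm by 85 mm) begins 54 mm behind the grasp point. The pads swing forward as they close: fully open they stand 13 mm farther back than shut.
Start: joints at [-69.328, 4.979, 10.078, 95.1, 0, 90], TCP at [0.194, -0.515, 0.25] pointing down, gripper open.
Joint ranges: [-179.16, 179.16], [-48.56, 103.87], [-65.8, 70.77], [-126.05, 130.52], [-82.76, 87.17], [-180, 180]. Speed limits (degrees/s): [127.2, 127.2, 147.25, 180, 180, 180].

INTERFACE

Orientations are given as [roll, pitch, yaw] about the fixed x, y, z axes, in that order (R = Rz(yaw) Ry(pitch) Rx(roll)).
In Python, from workcell import bot gives the robot as it stands. The module is installed in compiled form; this text tells all that it offers.
- The arm moves only by the shell command python3 -m crank 'ROWS' [OPENING] [FORCE]. ROWS is JSON, a list that holds one entry, the list of rows, each a list of 6 numbers: the shift along the world's x, y, z as a fraction of full scale, then the turn, a rotation vector about the world's x, y, z as a fraction of full scale. In form: [[[x, y, z, wx, wy, wz], ...]]. A call has 1 to 20 rows; each row shifts and turns the commanded pose from where the row before left it; what a row does not reach is not made up. Full scale, the value 1, is 20 mm for a shift and 0.12 rad for a turn. A row lasts 1/12 s, in which the tool goes at most 41.7 mm and 7.16 degrees, less where a joint would pass 70% of its speed; a pose out of reach is approached as far as the arm can. A call with a number of a shift or a turn outside -1 to 1 is refused whole. A call with a gripper value outside its range is refused whole. OPENING is the opening, from 0 (shut) to 1 (fully open), set as the call begins (- or left out, the last holds). The fingers move at their own pace and stop on an object; FORCE is the grip in N (left out, the last holds). Time passes only in rows, so rows that do not move let the fingers close. It gives the time, the measured TCP pose, the force, the opening and the grip force at its end, in the units of the state.
- bot.get_obs(): the state, without advancing time (a new reading comes with each control period).
- bot.camera(name): name is "scene" or "top" or "wrist"; returns the picture (400x640x3 uint8, red, green, blue); there is no depth.
- bot.camera_model(name): a dict with "vertical_fov" (degrees; the focal length in pixels is half the picture's height over the tangent of half this angle, whatever the lens; pixels are square), "cx", "cy" (the principal point, pixels), "k1" (the pictures are not rectified: a ray, as slopes to the right and down, at radius r is drawn at 1 + k1 r^2 times it, then the intrinsics apply), "R" (3x3) and "t" (3): a world point X has camera coordinates R X + t. Camera axes: x right, y down, z forward; pixel columns grow to the right and rows downward; lengths in m; the calibration is good to about 2 mm. A picture is of the moment at which its call begins: read the wrist's pose just before it. camera_model takes no time and is no camera call; for the wrist camera it gives the pose at the moment of the call.
- bot.job_done(): hands the job in; it is judged then, once.
The state is a dict: "time": time; "q": joint angles; "qd": joint speeds; "joint_efforts": joint torques, N m; "ee_pos": TCP position; "tcp_rot": TCP orientation; "wrist_force": force on the tool from outside, world axes, zero at the start; "torque": the same for the moment, N m; "opening": finger opening in m; "grasp_force": force on a finger pad.
Only numpy, scipy, OpenCV 4.12 (cv2) and the standard library are available. Lean on these libraries where they do the work, as an engineer would, in place of code of your own. Each camera call takes 0.05 s, during which the arm holds its last target. There are 200 camera calls.

## Working session

There is one attempt and no reset: what is moved stays moved. The work goes in short steps, Python scripts to look and compute and a shell command to move; the robot and the scene stay as the last step left them, time stands still between calls to the robot, and variables do not carry over. Pictures are saved under pics/ and viewed, at most 10 in all, crops included, and the job is handed in when it is done.

```bash
mkdir -p pics; python3 - <<'E'
from workcell import bot
import cv2
print(bot.get_obs())
for n in ("scene","top"):
    m=bot.camera_model(n);print(n,m)
    cv2.imwrite(f"pics/{n}0.png",bot.camera(n)[:,:,::-1])
E
```

```text
{'time': 0.0, 'q': array([-6.93301858e+01,  5.01067286e+00,  1.00328385e+01,  9.50973978e+01,
        2.15183086e-04,  9.00002565e+01]), 'qd': array([ 0.02130776,  0.02459981,  0.01594767,  0.02475408,  0.01437532,
       -0.00103567]), 'joint_efforts': array([-2.25265967e-04, -5.20381773e+01,  4.64811873e+01,  1.60020887e-02,
        4.16513842e-05,  3.33622729e-06]), 'ee_pos': array([ 0.19407091, -0.51441039,  0.24957266]), 'tcp_rot': array([-1.79924768e+02, -2.14846069e-04,  2.06695574e+01]), 'wrist_force': array([-0.07388374,  0.29346703,  0.16975437]), 'torque': array([-0.00533884,  0.01250057,  0.03520363]), 'grasp_force': 0.0, 'opening': 0.0856991105474407}
scene {'vertical_fov': 51.9728991934774, 'cx': 315.45289006750136, 'cy': 197.54862853270222, 'k1': -0.03851675534997659, 'R': array([[-0.51614347,  0.8562115 ,  0.02231112],
       [ 0.47718823,  0.3090963 , -0.82264869],
       [-0.71125755, -0.41395815, -0.56811209]]), 't': array([ 0.31302443, -0.17488107,  1.45123547])}
top {'vertical_fov': 51.295175210664794, 'cx': 327.91887552319906, 'cy': 197.48484504072874, 'k1': 0.022969942989660815, 'R': array([[ 0.0215492 , -0.99970992,  0.01075637],
       [-0.9962668 , -0.02237209, -0.08337832],
       [ 0.08359477, -0.00891948, -0.99645991]]), 't': array([-0.05492496,  0.6037595 ,  1.3214546 ])}
```

View pics/scene0.png

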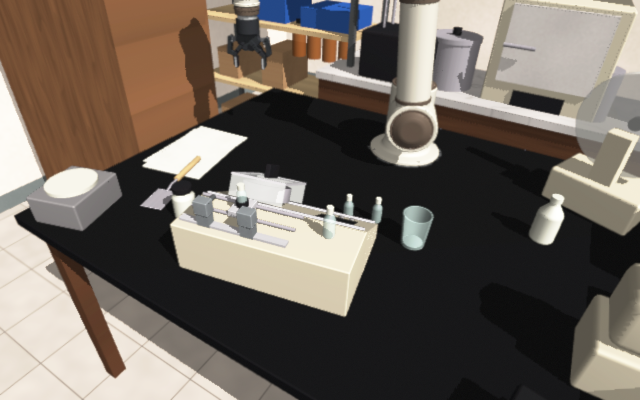

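View pics/top0.png

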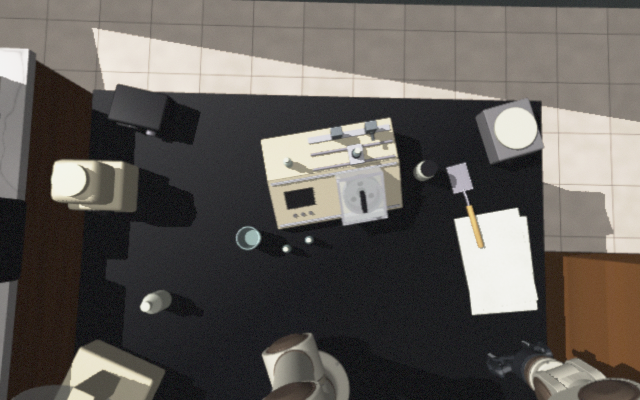

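The scene view shows the console with its panel facing the robot. In the top view the deck's back corners are near (262,139) and (391,118), the handle is near (364,201) and the vial near (357,152). I'll zoom the top view for finer picks.

```bash
python3 - <<'E'
import cv2
a=cv2.imread("pics/top0.png")[105:255,235:435]
cv2.imwrite("pics/top0z.png",cv2.resize(a,None,fx=4,fy=4,interpolation=cv2.INTER_CUBIC))
E
cat > h.py <<'E'
from workcell import bot
import numpy as np,cv2
from scipy.spatial.transform import Rotation as Ro
def ray(name,u,v,m=None):
    m=m or bot.camera_model(name)
    f=200/np.tan(np.radians(m["vertical_fov"]/2))
    K=np.array([[f,0,m["cx"]],[0,f,m["cy"]],[0,0,1.]])
    p=cv2.undistortPoints(np.array([[[u,v]]],float),K,np.array([m["k1"],0,0,0.]))[0,0]
    R=np.array(m["R"]);t=np.array(m["t"])
    return -R.T@t, R.T@np.array([p[0],p[1],1])
def onz(name,u,v,z,m=None):
    c,d=ray(name,u,v,m); return c+d*(z-c[2])/d[2]
def proj(name,X,m=None):
    m=m or bot.camera_model(name)
    f=200/np.tan(np.radians(m["vertical_fov"]/2))
    c=np.array(m["R"])@X+m["t"]; a=c[:2]/c[2]; a=a*(1+m["k1"]*(a@a))
    return a*f+[m["cx"],m["cy"]]
def tri(obs):
    A=np.zeros((3,3));b=np.zeros(3)
    for c,d in obs:
        d=d/np.linalg.norm(d);P=np.eye(3)-np.outer(d,d);A+=P;b+=P@c
    return np.linalg.solve(A,b)
E
```

```text
(no output)
```

View pics/top0z.png

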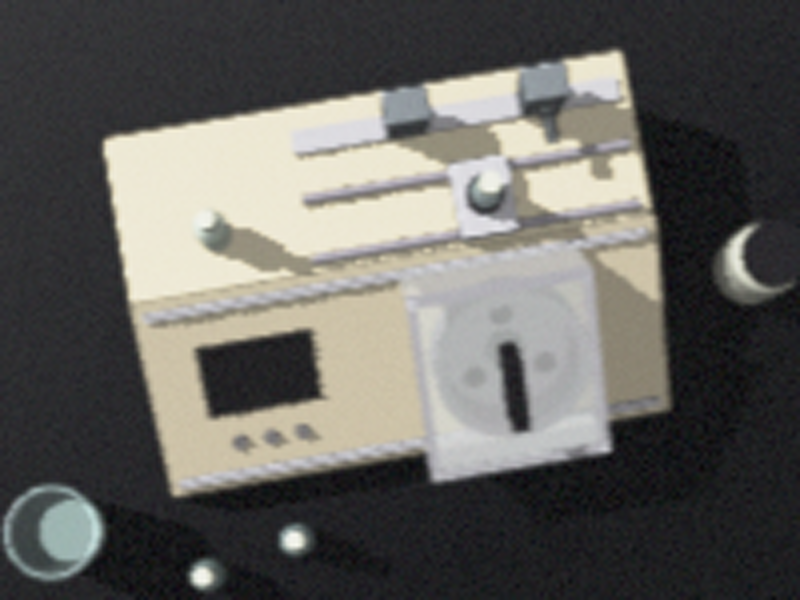

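The zoom shows the deck corners at zoom (103,137) and (622,50), the panel's front corners at (173,495) and (668,408), and the handle bar from (510,343) to (515,430). The snout is on the right block at (551,128), and the vial cap is at (492,185). So the vial goes right, which means turning the wheel clockwise.

```bash
cat >> h.py <<'E'
import json,os
def con():
    c=json.load(open("con.json")); return np.array(c["o"]),c["yaw"]
def W(p,o,yaw): return np.array([*o[:2],0])+Ro.from_euler('z',yaw,degrees=True).apply(p)
Rp=Ro.from_euler('y',-30,degrees=True)
def P(p,o,yaw): return W(np.array([0,0,.085])+Rp.apply(p),o,yaw)  # panel frame -> world
E
python3 - <<'E'
from h import *
from scipy.optimize import least_squares
Z=lambda u,v:(u/4+235-.375,v/4+105-.375)
m=bot.camera_model("top")
L=[((201,275,126),(103,137)),((201,-125,126),(622,50)),((-71.4,275,44),(173,495)),((-71.4,-125,44),(668,408)),((71.4,275,126),(130,303))]
f=lambda x:np.concatenate([proj("top",W(np.array(a)/1e3,x[:2],x[2]*57.3),m)-Z(*b) for a,b in L])
s=least_squares(f,[.5,0,0.1],x_scale=[.1,.1,.1]);o=s.x[:2];yaw=s.x[2]*57.3
print(o,yaw,s.fun.round(2))
json.dump({"o":list(o),"yaw":yaw},open("con.json","w"))
inv=lambda X:Ro.from_euler('z',-yaw,degrees=True).apply(X-[*o,0])
for n,uv,z in [("vialcap",(492,185),.126+.073),("snout tip",(553,136),.126+.05),("blkR front top L",(521,90),.190),("blkR front top r",(569,86),.190),("blkR back top l",(521,68),.19),("blkR br",(564,62),.19),
  ("blkL bl",(385,92),.19),("blkL br",(427,87),.19),("drop0",(295,539),.075),("drop1",(205,575),.075),("drop2",(208,222),.126+.075),("jar",(778,258),.1)]:
    print(n,(inv(onz("top",*Z(*uv),z,m))*1e3).round(1))
for p in [(-.03,0,.096),(.03,0,.096)]: u=proj("top",P(np.array(p),o,yaw),m); print(((u-[235,105])*4).round(0))
print("pc",P([0,0,0],o,yaw),"grip",P([0,0,.085],o,yaw),"open",P([0,.19,.085],o,yaw))
E
```

```text
[ 0.62514712 -0.14103421] 11.054104887167734 [-0.15 -0.13  0.19 -0.17 -0.13 -0.22  0.14  0.09 -0.05  0.41]
vialcap [101.8  -0.2 199. ]
snout tip [134.  -52.9 176. ]
blkR front top L [168.1 -33.9 190. ]
blkR front top r [165.1 -68.5 190. ]
blkR back top l [183.9 -36.8 190. ]
blkR br [183.  -68.1 190. ]
blkL bl [183.1  62.8 190. ]
blkL br [181.6  32.4 190. ]
drop0 [-122.5  184.3   75. ]
drop1 [-137.8  257.    75. ]
drop2 [109.2 202.8 201. ]
jar [  26.5 -218.4  100. ]
[528. 430.]
[519. 357.]
pc [ 0.62514712 -0.14103421  0.085     ] grip [ 0.58343564 -0.14918299  0.15861216] open [0.54700583 0.03729186 0.15861216]
```

```bash
cat >> h.py <<'E'
def target(p,phi):   # panel point, tool y_t towards panel angle phi (deg; 90 = panel +y)
    o,yaw=con(); B=Ro.from_euler('z',yaw,degrees=True)*Rp
    return P(np.array(p,float),o,yaw), B*Ro.from_euler('z',phi+90,degrees=True)*Ro.from_euler('x',180,degrees=True)
def to(p,phi):
    s=bot.get_obs(); X,R=target(p,phi)
    d=(X-s["ee_pos"])/.02; w=(R*Ro.from_euler('xyz',s["tcp_rot"],degrees=True).inv()).as_rotvec()/.12
    print("total",d.round(2),w.round(2),"q",s["q"].round(0),"t",round(s["time"],2)); return d,w
def panelpos():
    s=bot.get_obs();o,yaw=con(); B=Ro.from_euler('z',yaw,degrees=True)*Rp
    return B.inv().apply(s["ee_pos"]-P(np.zeros(3),o,yaw))
E
python3 - <<'E'
from h import *
print(target([0,0,0],90)[1].as_matrix().round(2))
d,w=to([0,0,.165],90)
for n in(25,30):print(n,(d/n).round(3),(w/n).round(3))
E
```

```text
[[-0.85 -0.19  0.49]
 [-0.17  0.98  0.1 ]
 [-0.5   0.   -0.87]]
total [17.5  17.88 -1.09] [-6.2  -1.78 23.98] q [-69.   5.  10.  95.  -0.  90.] t 0.1
25 [ 0.7    0.715 -0.044] [-0.248 -0.071  0.959]
30 [ 0.583  0.596 -0.036] [-0.207 -0.059  0.799]
```

```bash
python3 -m crank '[[[0.58,0.6,-0.04,-0.21,-0.06,0.8],[0.58,0.6,-0.04,-0.21,-0.06,0.8],[0.58,0.6,-0.04,-0.21,-0.06,0.8],[0.58,0.6,-0.04,-0.21,-0.06,0.8],[0.58,0.6,-0.04,-0.21,-0.06,0.8],[0.58,0.6,-0.04,-0.21,-0.06,0.8],[0.58,0.6,-0.04,-0.21,-0.06,0.8],[0.58,0.6,-0.04,-0.21,-0.06,0.8],[0.58,0.6,-0.04,-0.21,-0.06,0.8],[0.58,0.6,-0.04,-0.21,-0.06,0.8],[0.58,0.6,-0.04,-0.21,-0.06,0.8],[0.58,0.6,-0.04,-0.21,-0.06,0.8],[0.58,0.6,-0.04,-0.21,-0.06,0.8],[0.58,0.6,-0.04,-0.21,-0.06,0.8],[0.58,0.6,-0.04,-0.21,-0.06,0.8]]]' 0.6 60
python3 - <<'E'
from h import *
d,w=to([0,0,.165],90)
print((d/15).round(2),(w/15).round(2))
E
```

```text
time: 1.35
ee_pos: [0.3685, -0.3337, 0.238]
tcp_rot: [165.5, 14.8, 102.5]
wrist_force: [-0.5, 0.7, 0.8]
opening: 0.0513
grasp_force: 0.0
total [ 8.78  8.84 -0.5 ] [-3.1  -0.83 11.93] q [-44. -22. -18.  74.   4.  32.] t 1.35
[ 0.59  0.59 -0.03] [-0.21 -0.06  0.8 ]
```

```bash
python3 -m crank '[[[0.58,0.59,-0.03,-0.21,-0.06,0.8],[0.58,0.59,-0.03,-0.21,-0.06,0.8],[0.58,0.59,-0.03,-0.21,-0.06,0.8],[0.58,0.59,-0.03,-0.21,-0.06,0.8],[0.58,0.59,-0.03,-0.21,-0.06,0.8],[0.58,0.59,-0.03,-0.21,-0.06,0.8],[0.58,0.59,-0.03,-0.21,-0.06,0.8],[0.58,0.59,-0.03,-0.21,-0.06,0.8],[0.58,0.59,-0.03,-0.21,-0.06,0.8],[0.58,0.59,-0.03,-0.21,-0.06,0.8],[0.58,0.59,-0.03,-0.21,-0.06,0.8],[0.58,0.59,-0.03,-0.21,-0.06,0.8],[0.58,0.59,-0.03,-0.21,-0.06,0.8],[0.58,0.59,-0.03,-0.21,-0.06,0.8],[0.58,0.59,-0.03,-0.21,-0.06,0.8],[0,0,0,0,0,0],[0,0,0,0,0,0]]]'
python3 - <<'E'
from h import *
m=bot.camera_model("wrist")
im=bot.camera("wrist");cv2.imwrite("pics/w1.png",im[:,:,::-1])
to([0,0,.165],90)
print(m["vertical_fov"],(-np.array(m["R"]).T@m["t"]).round(3))
o,yaw=con()
for p in [(-.03,0,.096),(.03,0,.096)]: print(proj("wrist",P(np.array(p),o,yaw),m).round(0))
E
```

```text
time: 2.77
ee_pos: [0.5421, -0.1574, 0.2286]
tcp_rot: [180.0, 30.4, -168.7]
wrist_force: [-0.5, -0.4, -0.7]
opening: 0.0511
grasp_force: 0.0
total [ 0.12  0.04 -0.05] [-0.01  0.05 -0.03] q [-24. -18. -19.  64.  17. -32.] t 2.82
69.09201699789901 [ 0.415 -0.182  0.295]
[319. 180.]
[318. 257.]
```

View pics/w1.png

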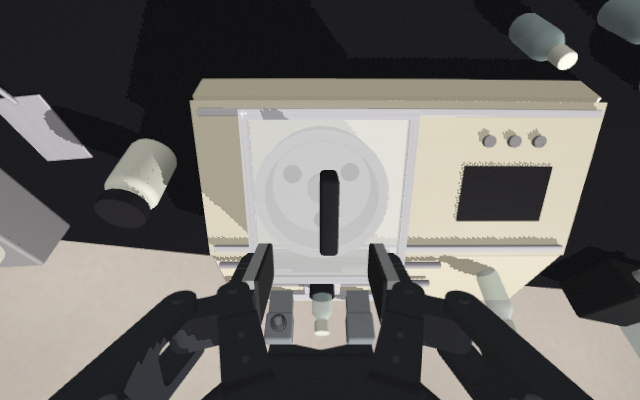

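The wrist view shows the handle centred at column ~329, against 318 predicted. The wheel's centre is around (322,190). I'll check the frame fit against the panel edges and the cover edges.

```bash
python3 - <<'E'
from h import *
o,yaw=con();m=bot.camera_model("wrist")
for n,p in dict(pFR=(-.0825,-.125,0),pFL=(-.0825,.275,0),covFR=(-.075,-.068,.062),covFL=(-.075,.068,.062),hubtop=(0,0,.019)).items(): print(n,proj("wrist",P(np.array(p),o,yaw),m).round(0))
c=np.array([0,0,.046]);a=np.radians(np.arange(0,360,10))
q=np.array([proj("wrist",P(np.array([.06*np.cos(t),.06*np.sin(t),.046]),o,yaw),m) for t in a]);print("rim cols",q.min(0).round(0),q.max(0).round(0))
# point on plane z_p=.096 for pixels
B=Ro.from_euler('z',yaw,degrees=True)*Rp;O=P(np.zeros(3),o,yaw)
for u,v,z in [(329.5,180,.096),(329,250,.096),(240,113,.062),(418,108,.062)]:
    C,d=ray("wrist",u,v,m);C=B.inv().apply(C-O);d=B.inv().apply(d);print((C+d*(z-C[2])/d[2]).round(4))
E
```

```text
pFR [188. 100.]
pFL [604. 102.]
covFR [229. 110.]
covFL [409. 110.]
hubtop [319. 189.]
rim cols [251. 129.] [387. 258.]
[-0.0298  0.0072  0.096 ]
[0.0242 0.0075 0.096 ]
[-0.0728 -0.0597  0.062 ]
[-0.0768  0.0742  0.062 ]
```

The cover starts about 6 mm open, and the frame fit is about 1.5 mm off in y. I'll correct that and descend on the handle.

```bash
python3 - <<'E'
from h import *
o,yaw=con(); o=o+.0015*np.array([-np.sin(np.radians(yaw)),np.cos(np.radians(yaw))])
json.dump({"o":list(o),"yaw":yaw},open("con.json","w"))
d,w=to([0,.006,.085],90);print((d/6).round(3),(w/6).round(3))
B=Ro.from_euler('z',yaw,degrees=True)
print("+y dir units/20mm",B.apply([0,1,0]).round(3))
E
```

```text
total [ 2.01  0.79 -3.51] [-0.01  0.05 -0.03] q [-24. -18. -19.  64.  17. -32.] t 2.82
[ 0.335  0.132 -0.585] [-0.002  0.009 -0.005]
+y dir units/20mm [-0.192  0.981  0.   ]
```

```bash
python3 -m crank '[[[0.34,0.13,-0.58,0,0.01,0],[0.34,0.13,-0.58,0,0.01,0],[0.34,0.13,-0.58,0,0.01,0],[0.33,0.13,-0.58,0,0.01,0],[0.33,0.13,-0.58,0,0.01,0],[0.33,0.13,-0.58,0,0,0],[0,0,0,0,0,0]]]'
python3 -m crank '[[[0,0,0,0,0,0],[0,0,0,0,0,0],[0,0,0,0,0,0],[0,0,0,0,0,0],[0,0,0,0,0,0],[0,0,0,0,0,0]]]' 0 50
python3 -c "
from h import *
print(panelpos());to([0,.19,.085],90)"
```

```text
time: 3.4
ee_pos: [0.5814, -0.1419, 0.1569]
tcp_rot: [179.8, 29.9, -168.8]
wrist_force: [0.2, 0.2, -0.8]
opening: 0.051
grasp_force: 0.0
time: 3.9
ee_pos: [0.5823, -0.1426, 0.1611]
tcp_rot: [-180.0, 30.2, -168.7]
wrist_force: [-5.8, -0.9, 6.1]
opening: 0.0132
grasp_force: 49.4
[0.00138168 0.00521296 0.08706405]
total [-1.78  9.07 -0.12] [ 0.    0.03 -0.04] q [-20. -14. -23.  54.  15. -28.] t 3.9
```

```bash
python3 -m crank '[[[-0.06,0.3,0,0,0,0],[-0.12,0.6,0,0,0,0],[-0.12,0.6,0,0,0,0],[-0.12,0.6,0,0,0,0],[-0.12,0.6,0,0,0,0],[-0.12,0.6,0,0,0,0],[-0.12,0.6,0,0,0,0],[-0.12,0.6,0,0,0,0],[-0.12,0.6,0,0,0,0],[-0.12,0.6,0,0,0,0],[-0.12,0.6,0,0,0,0],[-0.12,0.6,0,0,0,0],[-0.12,0.6,0,0,0,0],[-0.12,0.6,0,0,0,0],[-0.12,0.6,0,0,0,0],[-0.06,0.3,0,0,0,0],[-0.02,0.1,0,0,0,0],[-0.02,0.1,0,0,0,0],[0,0,0,0,0,0]]]'
python3 -c "
from h import *
print(panelpos());to([0,.19,.085],90)"
```

```text
time: 5.48
ee_pos: [0.5464, 0.0386, 0.161]
tcp_rot: [-179.6, 30.2, -168.8]
wrist_force: [-0.0, -22.6, 4.7]
opening: 0.0129
grasp_force: 50.3
[0.00095759 0.18992228 0.08725502]
total [ 0.01  0.01 -0.12] [0.05 0.04 0.01] q [  2. -25. -32.  53.   4.  -8.] t 5.48
```

```bash
python3 -m crank '[[[0.02,-0.12,0,0,0,0],[0,0,0,0,0,0],[0,0,0,0,0,0],[0,0,0,0,0,0]]]' 0.45
python3 -m crank '[[[-0.2,-0.04,0.35,0,0,0],[-0.4,-0.08,0.7,0,0,0],[-0.4,-0.08,0.7,0,0,0],[-0.3,-0.06,0.5,0,0,0]]]'
python3 -c "
from h import *
print(panelpos());d,w=to([-.0096,-.0542,.1],80);print((d/15).round(2),(w/15).round(3))
m=bot.camera_model('wrist');cv2.imwrite('pics/w2.png',bot.camera('wrist')[:,:,::-1])"
```

```text
time: 5.82
ee_pos: [0.5459, 0.0398, 0.1596]
tcp_rot: [179.9, 30.1, -168.6]
wrist_force: [-0.0, -0.1, 0.4]
opening: 0.0385
grasp_force: 0.0
time: 6.15
ee_pos: [0.5194, 0.0346, 0.2064]
tcp_rot: [180.0, 30.2, -168.6]
wrist_force: [0.6, -0.4, -0.9]
opening: 0.0383
grasp_force: 0.0
[1.64052188e-05 1.91134163e-01 1.40198552e-01]
total [  2.93 -11.93  -1.98] [ 0.71  0.16 -1.31] q [  1. -29. -29.  60.   5.  -9.] t 6.15
[ 0.2  -0.8  -0.13] [ 0.047  0.011 -0.087]
```

View pics/w2.png

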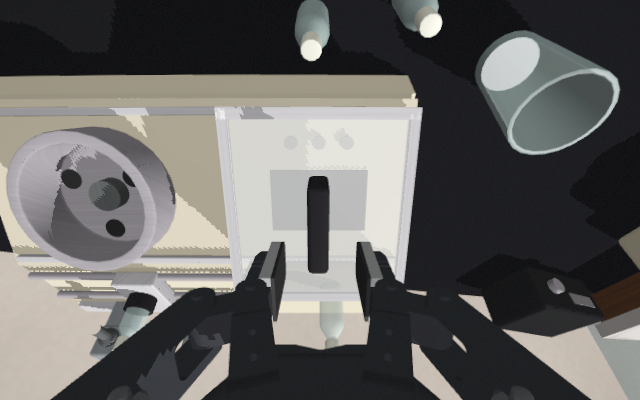

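The cover is fully open, with the handle at (318,225) and the open wheel dish at (90,197). Next I'll move over the rim.

```bash
python3 -m crank '[[[0.2,-0.8,-0.1,0.05,0.01,-0.09],[0.2,-0.8,-0.1,0.05,0.01,-0.09],[0.2,-0.8,-0.1,0.05,0.01,-0.09],[0.2,-0.8,-0.1,0.05,0.01,-0.09],[0.2,-0.8,-0.1,0.05,0.01,-0.09],[0.2,-0.8,-0.1,0.05,0.01,-0.09],[0.2,-0.8,-0.1,0.05,0.01,-0.09],[0.2,-0.8,-0.1,0.05,0.01,-0.09],[0.2,-0.8,-0.16,0.05,0.01,-0.09],[0.2,-0.8,-0.16,0.05,0.01,-0.09],[0.2,-0.8,-0.16,0.05,0.01,-0.09],[0.2,-0.8,-0.16,0.05,0.01,-0.09],[0.2,-0.8,-0.16,0.05,0.01,-0.09],[0.2,-0.8,-0.16,0.05,0.01,-0.09],[0.15,-0.75,-0.16,0.05,0.01,-0.09],[0,0,0,0,0,0],[0,0,0,0,0,0]]]'
python3 - <<'E'
from h import *
print(panelpos());d,w=to([-.0096,-.0542,.04],80);print((d/6).round(2),(w/6).round(3))
m=bot.camera_model('wrist');cv2.imwrite('pics/w3.png',bot.camera('wrist')[:,:,::-1])
o,yaw=con()
a=np.radians(np.arange(0,360,10))
for r in(.05,.06):
    q=np.array([proj("wrist",P(np.array([r*np.cos(t),r*np.sin(t),.046]),o,yaw),m) for t in a]);print("rim",q.min(0).round(0),q.max(0).round(0))
# snout: predict and vial cap
for p in [(.105,0,.199),(.129,-.053,.171)]: print(proj("wrist",W(np.array(p),o,yaw),m).round(0))
E
```

```text
time: 7.62
ee_pos: [0.5788, -0.2048, 0.1657]
tcp_rot: [173.9, 29.5, 179.0]
wrist_force: [-0.5, 0.6, 0.5]
opening: 0.0383
grasp_force: 0.0
[-0.00963101 -0.05518011  0.0987477 ]
total [ 1.43  0.33 -2.54] [-0.05 -0.    0.05] q [-27. -10. -19.  57.  18. -24.] t 7.62
[ 0.24  0.05 -0.42] [-0.008 -0.     0.008]
rim [327. 153.] [479. 293.]
rim [312. 136.] [495. 304.]
[419. 391.]
[352. 368.]
```

View pics/w3.png

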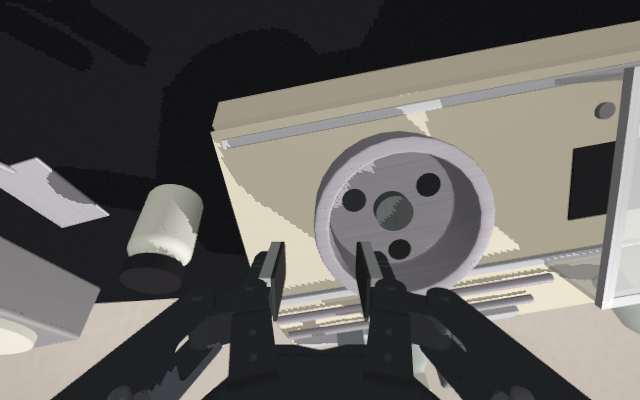

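The rim (outer edge columns 316–495, top row 132) matches the model to 1–2 mm. I'll descend and grip.

```bash
python3 -m crank '[[[0.24,0.06,-0.42,0,0,0],[0.24,0.06,-0.42,0,0,0],[0.24,0.06,-0.42,0,0,0],[0.24,0.06,-0.42,0,0,0],[0.24,0.06,-0.42,0,0,0],[0.24,0.06,-0.42,0,0,0],[0,0,0,0,0,0]]]'
python3 -m crank '[[[0,0,0,0,0,0],[0,0,0,0,0,0],[0,0,0,0,0,0],[0,0,0,0,0,0],[0,0,0,0,0,0]]]' 0 60
python3 - <<'E'
from h import *
p=panelpos();print(p,np.hypot(p[0],p[1]),np.degrees(np.arctan2(p[1],p[0])))
to([-.0096,-.0542,.04],80)
# rows for clockwise sweep, 0.1 rad steps
o,yaw=con();B=Ro.from_euler('z',yaw,degrees=True)*Rp
print("w per 0.1rad",(B.apply([0,0,-.1])/.12).round(3))
for i in range(27):
    a=np.radians(260)-.1*i; f=lambda a:np.array([.055*np.cos(a),.055*np.sin(a),0])
    print((B.apply(f(a-.1)-f(a))/.02).round(2).tolist())
E
```

```text
time: 8.25
ee_pos: [0.6076, -0.1965, 0.113]
tcp_rot: [173.9, 29.4, 179.1]
wrist_force: [0.2, -0.5, -0.4]
opening: 0.0386
grasp_force: 0.0
time: 8.67
ee_pos: [0.6072, -0.198, 0.1159]
tcp_rot: [174.0, 29.5, 179.1]
wrist_force: [-4.6, -3.6, -0.8]
opening: 0.0115
grasp_force: 56.8
[-0.00929264 -0.05392034  0.04105329] 0.054715226367125745 -99.77831430934894
total [ 0.02 -0.01 -0.05] [-0.03  0.    0.05] q [-25.  -6. -21.  50.  17. -22.] t 8.67
w per 0.1rad [ 0.409  0.08  -0.722]
[-0.24, 0.02, -0.13]
[-0.24, 0.04, -0.13]
[-0.23, 0.07, -0.13]
[-0.23, 0.1, -0.12]
[-0.22, 0.12, -0.11]
[-0.21, 0.14, -0.1]
[-0.2, 0.17, -0.09]
[-0.18, 0.19, -0.08]
[-0.17, 0.21, -0.07]
[-0.15, 0.22, -0.06]
[-0.13, 0.24, -0.05]
[-0.11, 0.25, -0.03]
[-0.09, 0.26, -0.02]
[-0.06, 0.27, -0.01]
[-0.04, 0.27, 0.01]
[-0.02, 0.27, 0.02]
[0.01, 0.27, 0.03]
[0.03, 0.27, 0.05]
[0.06, 0.26, 0.06]
[0.08, 0.25, 0.07]
[0.1, 0.24, 0.08]
[0.12, 0.23, 0.09]
[0.14, 0.21, 0.1]
[0.16, 0.19, 0.11]
[0.18, 0.17, 0.12]
[0.19, 0.15, 0.13]
[0.21, 0.13, 0.13]
```

Gripped the rim. I'll do a short first section of the turn.

```bash
python3 -m crank '[[[-0.24,0.02,-0.13,0.41,0.08,-0.72],[-0.24,0.04,-0.13,0.41,0.08,-0.72],[-0.23,0.07,-0.13,0.41,0.08,-0.72],[-0.23,0.1,-0.12,0.41,0.08,-0.72],[-0.22,0.12,-0.11,0.41,0.08,-0.72],[-0.21,0.14,-0.1,0.41,0.08,-0.72],[-0.2,0.17,-0.09,0.41,0.08,-0.72],[-0.18,0.19,-0.08,0.41,0.08,-0.72]]]'
python3 - <<'E'
from h import *
p=panelpos();print(p,np.hypot(p[0],p[1]),np.degrees(np.arctan2(p[1],p[0])))
a=np.radians(260)-.8
to([.055*np.cos(a),.055*np.sin(a),.041],80-np.degrees(.8))
E
```

```text
time: 9.33
ee_pos: [0.5715, -0.1813, 0.0976]
tcp_rot: [154.3, 16.1, 130.8]
wrist_force: [-6.0, -5.3, -1.9]
opening: 0.0109
grasp_force: 56.0
[-0.04598446 -0.03076341  0.04107082] 0.05532592289077642 -146.21764727679974
total [ 0.02 -0.    0.01] [-0.04 -0.    0.09] q [-25. -11. -28.  48.  17.  24.] t 9.33
```

```bash
python3 -m crank '[[[-0.17,0.21,-0.07,0.41,0.08,-0.72],[-0.15,0.22,-0.06,0.41,0.08,-0.72],[-0.13,0.24,-0.05,0.41,0.08,-0.72],[-0.11,0.25,-0.03,0.41,0.08,-0.72],[-0.09,0.26,-0.02,0.41,0.08,-0.72],[-0.06,0.27,-0.01,0.41,0.08,-0.72],[-0.04,0.27,0.01,0.41,0.08,-0.72],[-0.02,0.27,0.02,0.41,0.08,-0.72],[0.01,0.27,0.03,0.41,0.08,-0.72],[0.03,0.27,0.05,0.41,0.08,-0.72],[0.06,0.26,0.06,0.41,0.08,-0.72],[0.08,0.25,0.07,0.41,0.08,-0.72],[0.1,0.24,0.08,0.41,0.08,-0.72],[0.12,0.23,0.09,0.41,0.08,-0.72],[0.14,0.21,0.1,0.41,0.08,-0.72],[0.16,0.19,0.11,0.41,0.08,-0.72],[0,0,0,0,0,0]]]'
python3 - <<'E'
from h import *
p=panelpos();print(p,np.hypot(p[0],p[1]),np.degrees(np.arctan2(p[1],p[0])))
a=np.radians(260)-2.4
to([.055*np.cos(a),.055*np.sin(a),.041],80-np.degrees(2.4))
o,yaw=con()
a=bot.camera("top");s=bot.camera("scene")
u=proj("top",W(np.array([.12,-.04,.17]),o,yaw)).astype(int);v=proj("scene",W(np.array([.12,-.03,.17]),o,yaw)).astype(int)
print(u-[30,30],v-[30,30])
c=lambda im,u:cv2.resize(im[u[1]-30:u[1]+30,u[0]-30:u[0]+30,::-1],None,fx=6.5,fy=6.5,interpolation=cv2.INTER_CUBIC)
cv2.imwrite("pics/z4.png",np.hstack([c(a,u),c(s,v)]))
E
```

```text
time: 10.75
ee_pos: [0.5716, -0.1023, 0.1065]
tcp_rot: [162.8, -25.2, 46.9]
wrist_force: [0.1, -1.4, -0.1]
opening: 0.0101
grasp_force: 63.1
[-0.02830978  0.04680453  0.04112464] 0.05470016628629271 121.16770000240257
total [-0.05 -0.03 -0.04] [-0.03  0.03  0.07] q [-16. -16. -31.  48.  13. 124.] t 10.75
[338 114] [195 166]
```

View pics/z4.png

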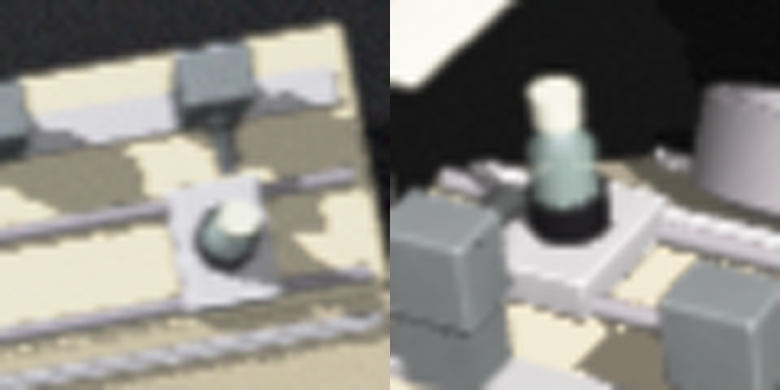

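The left (top) crop shows the carriage with corners near (168,193), (262,180), (278,292) and (185,308), the vial cap at (239,217), and the snout tube from (222,125) to (229,165). I'll turn these into console y.

```bash
python3 - <<'E'
from h import *
o,yaw=con();m=bot.camera_model("top")
def f(n,u,v,z):
    X=onz("top",u/6.5+338-.42,v/6.5+114-.42,z,m);print(n,(Ro.from_euler('z',-yaw,degrees=True).apply(X-[*o,0])*1e3).round(1))
f("cap",239,217,.199)
for c in[(168,193),(262,180),(278,292),(185,308)]:f("car",*c,.142)
f("carmid",223,243,.142)
f("tip",229,165,.171);f("base",222,125,.171);f("tip l",221,160,.171);f("tip r",236,160,.171)
for c in [(175,58),(246,45),(253,92),(184,104)]: f("blk",*c,.19)
E
```

```text
cap [104.9 -50.6 199. ]
car [131.8 -29.4 142. ]
car [130.5 -73.1 142. ]
car [ 78.  -70.9 142. ]
car [ 78.  -27.6 142. ]
carmid [104.7 -50.1 142. ]
tip [134.  -54.8 171. ]
base [152.5 -54.9 171. ]
tip l [136.9 -51.7 171. ]
tip r [135.8 -58.3 171. ]
blk [181.6 -36.8 190. ]
blk [182.  -68.9 190. ]
blk [160.7 -68.1 190. ]
blk [160.5 -37.1 190. ]
```

```bash
python3 - <<'E'
from h import *
o,yaw=con();m=bot.camera_model("top")
A=np.mean([bot.camera("top").astype(float) for _ in range(8)],0);np.save("A.npy",A)
g=A.mean(2)
def prof(n,x,z,y0,y1):
    ys=np.arange(y0,y1,-.0015)
    r=0
    for dx in(-.004,-.002,0,.002,.004):
        q=np.array([proj("top",W(np.array([x+dx,y,z]),o,yaw),m) for y in ys],np.float32)
        r=r+cv2.remap(g.astype(np.float32),q[:,:1],q[:,1:],cv2.INTER_CUBIC)[:,0]/5
    print(n,[(round(y*1e3,1),int(v)) for y,v in zip(ys,r)])
prof("tube",.145,.171,-.040,-.070)
prof("block top",.172,.19,-.028,-.079)
prof("car front",.084,.142,-.020,-.082)
prof("cap",.105,.199,-.035,-.066)
E
```

```text
tube [(np.float64(-40.0), 202), (np.float64(-41.5), 193), (np.float64(-43.0), 183), (np.float64(-44.5), 173), (np.float64(-46.0), 159), (np.float64(-47.5), 144), (np.float64(-49.0), 126), (np.float64(-50.5), 112), (np.float64(-52.0), 103), (np.float64(-53.5), 99), (np.float64(-55.0), 91), (np.float64(-56.5), 84), (np.float64(-58.0), 86), (np.float64(-59.5), 99), (np.float64(-61.0), 115), (np.float64(-62.5), 127), (np.float64(-64.0), 134), (np.float64(-65.5), 135), (np.float64(-67.0), 136), (np.float64(-68.5), 136), (np.float64(-70.0), 136)]
block top [(np.float64(-28.0), 221), (np.float64(-29.5), 217), (np.float64(-31.0), 203), (np.float64(-32.5), 181), (np.float64(-34.0), 156), (np.float64(-35.5), 139), (np.float64(-37.0), 136), (np.float64(-38.5), 144), (np.float64(-40.0), 153), (np.float64(-41.5), 155), (np.float64(-43.0), 155), (np.float64(-44.5), 154), (np.float64(-46.0), 154), (np.float64(-47.5), 153), (np.float64(-49.0), 153), (np.float64(-50.5), 153), (np.float64(-52.0), 152), (np.float64(-53.5), 151), (np.float64(-55.0), 151), (np.float64(-56.5), 151), (np.float64(-58.0), 15
[... 1295 characters left out ...]
oat64(-74.0), 118), (np.float64(-75.5), 115), (np.float64(-77.0), 114), (np.float64(-78.5), 115), (np.float64(-80.0), 117), (np.float64(-81.5), 118)]
cap [(np.float64(-35.0), 143), (np.float64(-36.5), 140), (np.float64(-38.0), 147), (np.float64(-39.5), 157), (np.float64(-41.0), 178), (np.float64(-42.5), 198), (np.float64(-44.0), 217), (np.float64(-45.5), 230), (np.float64(-47.0), 234), (np.float64(-48.5), 236), (np.float64(-50.0), 236), (np.float64(-51.5), 235), (np.float64(-53.0), 235), (np.float64(-54.5), 234), (np.float64(-56.0), 229), (np.float64(-57.5), 223), (np.float64(-59.0), 206), (np.float64(-60.5), 184), (np.float64(-62.0), 161), (np.float64(-63.5), 144), (np.float64(-65.0), 134)]
```

The vial is about 3.6 mm short, which is 0.18 rad more.

```bash
python3 -m crank '[[[0.16,0.15,0.11,0.37,0.07,-0.65],[0.17,0.14,0.11,0.37,0.07,-0.65],[0,0,0,0,0,0],[0,0,0,0,0,0]]]'
python3 - <<'E'
from h import *
p=panelpos();print(p,np.degrees(np.arctan2(p[1],p[0])))
o,yaw=con();m=bot.camera_model("top")
A=np.mean([bot.camera("top").astype(float) for _ in range(6)],0)
S=np.mean([bot.camera("scene").astype(float) for _ in range(6)],0)
g=A.mean(2)
def edges(n,x,z,y0,y1):
    ys=np.arange(y0,y1,-.0005);r=0
    for dx in(-.004,-.002,0,.002,.004):
        q=np.array([proj("top",W(np.array([x+dx,y,z]),o,yaw),m) for y in ys],np.float32)
        r=r+cv2.remap(g.astype(np.float32),q[:,:1],q[:,1:],cv2.INTER_CUBIC)[:,0]/5
    d=np.gradient(r); print(n,"rise",round(ys[d.argmax()]*1e3,1),"fall",round(ys[d.argmin()]*1e3,1))
edges("cap",.105,.199,-.038,-.070);edges("block",.172,.19,-.028,-.079);edges("tube",.145,.171,-.040,-.068);edges("car",.084,.142,-.022,-.082)
v=proj("scene",W(np.array([.12,-.05,.17]),o,yaw)).astype(int);u=proj("top",W(np.array([.12,-.05,.17]),o,yaw)).astype(int);print(u-25,v-25)
c=lambda im,u:cv2.resize(im[u[1]-25:u[1]+25,u[0]-25:u[0]+25,::-1].clip(0,255).astype(np.uint8),None,fx=8,fy=8,interpolation=cv2.INTER_CUBIC)
a,b=c(A,u),c(S,v)
ms=bot.camera_model("scene")
for y in(-.0543,):   # overlay the line through the snout axis
  for im,n,mm,k in((a,"top",m,u),(b,"scene",ms,v)):
    q=[tuple(int(t) for t in ((proj(n,W(np.array([x,y,.171]),o,yaw),mm)-k+25)*8+3.5)) for x in(.09,.166)]
    cv2.line(im,*q,(0,0,255),1)
cv2.imwrite("pics/z5.png",np.hstack([a,b]))
E
```

```text
time: 11.58
ee_pos: [0.5783, -0.0968, 0.1108]
tcp_rot: [167.5, -27.8, 36.1]
wrist_force: [-1.1, -3.1, 4.9]
opening: 0.0105
grasp_force: 64.6
[-0.01956546  0.05086643  0.04108717] 111.03893424331635
cap rise -44.0 fall -64.0
block rise -71.0 fall -33.0
tube rise -60.0 fall -48.0
car rise -31.0 fall -74.0
[347 118] [192 169]
```

View pics/z5.png

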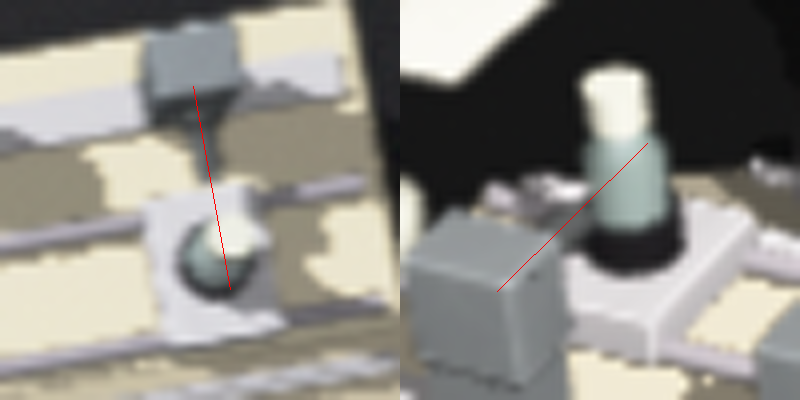

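The vial (cap y −54.0) lines up with the snout (block and tube about −54.2). I'll release and retract, then regrip the cover.

```bash
python3 -m crank '[[[0,0,0,0,0,0],[0,0,0,0,0,0],[0,0,0,0,0,0],[0,0,0,0,0,0]]]' 0.42
python3 -m crank '[[[-0.1,-0.02,0.17,0,0,0],[-0.25,-0.05,0.43,0,0,0],[-0.4,-0.08,0.7,0,0,0],[-0.4,-0.08,0.7,0,0,0],[-0.4,-0.08,0.7,0,0,0],[-0.4,-0.08,0.7,0,0,0],[-0.4,-0.08,0.7,0,0,0]]]'
python3 -c "
from h import *
print(panelpos());d,w=to([0,.19,.14],-90);print((d/10).round(2),(w/10).round(3))"
```

```text
time: 12.52
ee_pos: [0.5777, -0.0962, 0.1096]
tcp_rot: [167.7, -27.8, 36.0]
wrist_force: [-0.0, 0.3, -0.2]
opening: 0.0363
grasp_force: 0.0
time: 13.1
ee_pos: [0.5302, -0.1059, 0.1937]
tcp_rot: [167.6, -27.8, 36.0]
wrist_force: [-1.0, 0.1, 0.8]
opening: 0.0359
grasp_force: 0.0
[-0.02045955  0.05122541  0.13738114]
total [-0.53  6.97  0.62] [ 1.58  0.34 -2.75] q [-18. -23. -27.  60.  14. 132.] t 13.1
[-0.05  0.7   0.06] [ 0.158  0.034 -0.275]
```

```bash
python3 -m crank '[[[-0.05,0.7,0.06,0.16,0.03,-0.28],[-0.05,0.7,0.06,0.16,0.03,-0.28],[-0.05,0.7,0.06,0.16,0.03,-0.28],[-0.05,0.7,0.06,0.16,0.03,-0.28],[-0.05,0.7,0.06,0.16,0.03,-0.28],[-0.05,0.7,0.06,0.16,0.03,-0.28],[-0.05,0.7,0.06,0.16,0.03,-0.27],[-0.05,0.7,0.06,0.16,0.03,-0.27],[-0.05,0.7,0.06,0.16,0.04,-0.27],[-0.05,0.7,0.06,0.16,0.04,-0.27],[0,0,0,0,0,0],[0,0,0,0,0,0]]]'
python3 -c "
from h import *
print(panelpos());d,w=to([0,.19,.085],-90);print((d/5).round(2),(w/5).round(3))"
```

```text
time: 14.1
ee_pos: [0.5208, 0.0346, 0.205]
tcp_rot: [-179.9, -30.2, 11.1]
wrist_force: [-0.1, 0.9, 0.6]
opening: 0.0359
grasp_force: 0.0
[0.00041236 0.19089975 0.13827565]
total [ 1.3   0.21 -2.32] [-0.02  0.02 -0.01] q [  1. -29. -29.  60.   5. 171.] t 14.1
[ 0.26  0.04 -0.46] [-0.003  0.005 -0.002]
```

```bash
python3 -m crank '[[[0.26,0.04,-0.46,0,0,0],[0.26,0.04,-0.46,0,0,0],[0.26,0.04,-0.46,0,0,0],[0.26,0.04,-0.46,0,0,0],[0.26,0.04,-0.46,0,0,0],[0,0,0,0,0,0]]]'
python3 -m crank '[[[0,0,0,0,0,0],[0,0,0,0,0,0],[0,0,0,0,0,0],[0,0,0,0,0,0],[0,0,0,0,0,0]]]' 0 50
python3 -m crank '[[[0.06,-0.3,0,0,0,0],[0.12,-0.6,0,0,0,0],[0.12,-0.6,0,0,0,0],[0.12,-0.6,0,0,0,0],[0.12,-0.6,0,0,0,0],[0.12,-0.6,0,0,0,0],[0.12,-0.6,0,0,0,0],[0.12,-0.6,0,0,0,0],[0.12,-0.6,0,0,0,0],[0.12,-0.6,0,0,0,0],[0.12,-0.6,0,0,0,0],[0.12,-0.6,0,0,0,0],[0.12,-0.6,0,0,0,0],[0.12,-0.6,0,0,0,0],[0.12,-0.6,0,0,0,0],[0.1,-0.5,0,0,0,0],[0.02,-0.1,0,0,0,0],[0,0,0,0,0,0]]]'
python3 -c "
from h import *
print(panelpos());to([0,0,.085],-90)"
```

```text
time: 14.6
ee_pos: [0.5468, 0.0381, 0.1548]
tcp_rot: [-179.8, -29.9, 10.9]
wrist_force: [0.7, 0.3, 0.1]
opening: 0.0356
grasp_force: 0.0
time: 15.02
ee_pos: [0.5469, 0.0382, 0.1581]
tcp_rot: [-179.9, -30.1, 10.9]
wrist_force: [1.9, -0.0, -4.2]
opening: 0.0135
grasp_force: 49.2
time: 16.52
ee_pos: [0.5838, -0.148, 0.1581]
tcp_rot: [-179.7, -30.1, 10.9]
wrist_force: [-7.7, 6.6, 2.4]
opening: 0.0129
grasp_force: 51.4
[ 0.00023893 -0.00041617  0.08429466]
total [-0.03  0.02  0.02] [-0.04  0.01  0.01] q [-21. -13. -23.  54.  16. 152.] t 16.52
```

```bash
python3 -m crank '[[[0.02,-0.1,0,0,0,0],[0.02,-0.1,0,0,0,0],[0,0,0,0,0,0],[0,0,0,0,0,0]]]'
python3 -c "
from h import *
print(panelpos())"
```

```text
time: 16.85
ee_pos: [0.5838, -0.1483, 0.1581]
tcp_rot: [-179.4, -30.1, 11.0]
wrist_force: [-17.9, 26.3, 8.4]
opening: 0.013
grasp_force: 52.4
[ 0.00021979 -0.00065765  0.08428864]
```

At the shut stop (26 N, no further motion). I'll relax slightly, release, retract and check.

```bash
python3 -m crank '[[[-0.03,0.15,0,0,0,0],[0,0,0,0,0,0],[0,0,0,0,0,0],[0,0,0,0,0,0],[0,0,0,0,0,0]]]' 0.42
python3 -m crank '[[[-0.2,-0.04,0.35,0,0,0],[-0.4,-0.08,0.7,0,0,0],[-0.4,-0.08,0.7,0,0,0],[-0.4,-0.08,0.7,0,0,0],[-0.4,-0.08,0.7,0,0,0],[-0.4,-0.08,0.7,0,0,0],[0,0,0,0,0,0],[0,0,0,0,0,0]]]'
python3 - <<'E'
from h import *
o,yaw=con();m=bot.camera_model("wrist");w=bot.camera("wrist")
for p in [(-.03,0,.096),(.03,0,.096)]: print(proj("wrist",P(np.array(p),o,yaw),m).round(0))
for p in [(-.075,-.068,.062),(-.075,.068,.062)]: print("cov",proj("wrist",P(np.array(p),o,yaw),m).round(0))
t=bot.camera("top")[110:260,235:435]
cv2.imwrite("pics/f.png",np.hstack([cv2.resize(w,(480,300))[:,:,::-1],cv2.resize(t[:, :160],(320,300))[:,:,::-1]]))
k=(w.max(2)<60)[150:230,250:400]; print("handle cols per row",[(r+150,250+np.flatnonzero(k[r]).min(),250+np.flatnonzero(k[r]).max()) for r in range(0,80,10) if k[r].any()])
m=bot.camera_model("top");g=np.mean([bot.camera("top").mean(2) for _ in range(4)],0)
ys=np.arange(-.038,-.072,-.0005);r=0
for dx in(-.004,-.002,0,.002,.004):
    q=np.array([proj("top",W(np.array([.105+dx,y,.199]),o,yaw),m) for y in ys],np.float32);r=r+cv2.remap(g.astype(np.float32),q[:,:1],q[:,1:],cv2.INTER_CUBIC)[:,0]
d=np.gradient(r);print("cap",ys[d.argmax()],ys[d.argmin()])
E
```

```text
time: 17.27
ee_pos: [0.5846, -0.1494, 0.1583]
tcp_rot: [-179.9, -30.2, 10.9]
wrist_force: [-0.6, 1.4, 0.7]
opening: 0.0357
grasp_force: 0.0
time: 17.93
ee_pos: [0.5406, -0.1581, 0.2362]
tcp_rot: [-180.0, -30.2, 10.9]
wrist_force: [0.1, 0.5, -0.8]
opening: 0.0363
grasp_force: 0.0
[319. 255.]
[319. 180.]
cov [392. 280.]
cov [247. 280.]
handle cols per row [(180, np.int64(309), np.int64(326)), (190, np.int64(309), np.int64(326)), (200, np.int64(310), np.int64(326)), (210, np.int64(310), np.int64(326)), (220, np.int64(310), np.int64(326))]
cap -0.044000000000000004 -0.06400000000000003
```

View pics/f.png

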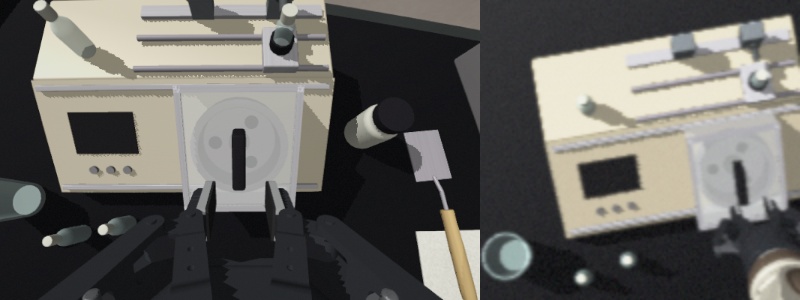

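The view shows the cover shut (handle at column 318, expected 319), the vial in front of the right block, and the bystanders in place.

```bash
python3 -c "
from workcell import bot
print(bot.job_done())"
```

```text
the job is handed in; nothing more can be done
None
```

The cover was slid fully open, the wheel was turned until the vial stood in front of the snout (within about 1 mm by camera), and the cover was slid shut to its stop; I then handed the job in at about 18 s robot time, with the gripper clear of everything.

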